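# Dock the glue gun under the lamp bar

## Robot

A 6-joint arm with a two-finger parallel gripper is mounted at the origin on the work surface. World frame = base frame: x ahead of the robot, y to its left, z up, the work surface at z = 0. Lengths are in m, angles in rad, forces in N, time in s.
With the tool pointing down it reaches from about 0.25 to 0.8 m from the base axis. Payload 3.9 kg.
Tool frame: the origin (TCP) lies at the very end of the fingers, on their centre line; the grasp point (between the pads) lies 19 mm behind it (robot.hold_point_z is the distance from the TCP to the grasp point, in m); z points along the fingers, y is the line along which they close (so a half turn about z gives the same grasp; the last joint's range is limited). The gripper opens to 85 mm and grips with 20 to 120 N. Pads are 22 mm wide; open, the fingers measure 114 mm over their backs; the gripper's body (76 mm by 85 mm) begins 54 mm behind the grasp point. The pads swing forward as they close: fully open they stand 13 mm farther back than shut.
Start: joints at [-1.282, 0.26, -0.138, 1.173, 0, 1.571], TCP at [0.15, -0.503, 0.231] pointing down, gripper open.
Joint ranges: [-2.78, 2.78], [-0.83, 1.72], [-1.28, 1.37], [-1.9, 2.12], [-1.57, 1.48], [-3.14, 3.14]. Speed limits (rad/s): [2.57, 2.57, 3.14, 3.14, 3.14, 3.14].

## Interface

Orientations are given as a rotation vector (axis times angle).
In Python, from workcell import robot gives the robot as it stands.
- The arm moves only by the tool apply_moves, never from a script. Its argument "increments" is one flat list of numbers, 5 for each row, row after row: the gripper's target within -1 to 1 (fully open at 1, half-way at 0, shut at -1), then the shift along the tool's x, y, z in cm, then the turn about the tool's z in rad. A call has 1 to 10 rows; each row shifts and turns the commanded pose from where the row before left it, along the tool's axes as they then stand; what a row does not reach is not made up. A row lasts 1/10 s, in which the tool goes at most 50 mm and 8.59 degrees, less where a joint would pass 70% of its speed; a pose out of reach is approached as far as the arm can. A call is refused whole if a number of a shift passes 5 or a number of a turn 0.15, either way. A call with a gripper value outside its range is refused whole. The fingers move at their own pace and stop on an object; "force" is the grip in N (left out, the last holds). Time passes only in rows, so rows that do not move let the fingers close. It gives the time, the measured TCP pose, the force, the opening and the grip force at its end, in the units of the state.
- robot.get_state(): the state, without advancing time (a new reading comes with each control period).
- robot.camera(name): name is "scene" or "top"; returns (picture, depth): 384x512x3 uint8, red, green, blue; 384x512 float32, m along the optical axis (not along the pixel's ray), 0 where there is no reading.
- robot.calibration(name): a dict with "fx", "fy", "cx", "cy" (pixels), "R" (3x3) and "t" (3): a world point X has camera coordinates R X + t. Camera axes: x right, y down, z forward; pixel columns grow to the right and rows downward; lengths in m; the calibration is good to about 2 mm. A picture is of the moment at which its call begins. calibration takes no time and is no camera call.
- robot.sign_off(): hands the job in; it is judged then, once.
Trained networks look in the newest picture that a camera, given by its name, has taken for a name from the list of things; names that differ only in an ending like _2 or _b are one class to them, and where a whole thing is asked for, a point or a joint stands for the part that bears it (a point fixed in the world has none). Each returns a list of dicts, best first, with "conf" (0 to 1); they miss things now and then, are a little off and sometimes report something else, mostly with a low value. They report only what shows in the picture. A call takes as long as a camera call. They do not tell look-alikes from the thing itself.
- robot.boxes_of(camera, name): "location" ([column, row] in pixels, amid what is visible of it).
- robot.pinpoint(camera, name): "location" ([column, row] in pixels: a listed point, or the origin of a listed thing).
The state is a dict: "time_s": time; "joint_pos": joint angles; "dq": joint speeds; "effort": joint torques, N m; "eef_pos": TCP position; "tcp_rot": TCP orientation; "force": force on the tool from outside, world axes, zero at the start; "ft_torque": the same for the moment, N m; "grip_width": finger opening in m; "finger_force": force on a finger pad.
Only numpy, scipy, OpenCV 4.12 (cv2) and the standard library are available. Lean on these libraries where they do the work, as an engineer would, in place of code of your own. Each camera call takes 0.05 s, during which the arm holds its last target. There are 200 camera calls.

## Task

Take the glue gun out of its sloping rest and put it back in its charging dock: slip the nose at a tilt past the lamp bar into the vertical bore, straighten it and lower it, without dropping or forcing it, until it stands fully home and upright with the handle pointing out at the front, then let go. Leave the other things on the bench alone.

Things in the scene. Friction and masses are not known exactly. Their poses are not given: they have to be found in the camera images.
- gun_grip (a point): Cold cordless glue gun, pistol-shaped, about 0.35 kg: middle of its yellow handle, where to grip. Axes: +z along the barrel from nose to rear end, -x along the handle away from the barrel, y across the handle. Handle 26 mm wide (y), 30 mm high (z). This point lies at (-80, 0, 133) mm from the nose tip in these axes; the handle ends at x = -108 mm.
- gun_tip (a point): Centre of the flat end of the gun's brass nose, on the barrel's axis; axes as gun_grip. Round barrel 150 mm long, at right angles to the handle: nose 18 mm in diameter for 45 mm (its last 15 mm taper to 12 mm), then 28 mm in diameter to the rear end.
- gun: The same glue gun, origin at the nose tip, axes as gun_grip. It starts lying in the rest: barrel 25 degrees off vertical, nose down and away from the robot, handle sloping down towards the robot.
- dock: Fixed charging dock: grey foot 150 x 130 x 20 mm with a 70 x 70 mm block (black, orange top) with a vertical bore. Origin on the bench under the bore's axis, z up, front is -x; open at front and back. Home: nose tip on the bore's floor, barrel upright, handle out at the front (dock -x).
- dock_mouth (a point): Centre of the bore's mouth, 92 mm above the bench; axes as dock. Stepped bore: 31 mm in diameter from 92 down to 48 mm above the bench, then 21 mm down to its floor; 3 mm chamfers at the mouth and at the step.
- dock_floor (a point): Centre of the bore's floor, 20 mm above the bench (72 mm below the mouth); axes as dock.
- dock_bar (a point): White lamp bar fixed over the bore: middle of its underside, 214 mm above the bench (122 mm above the mouth, less than the barrel's length, so no straight way in). It is 116 mm wide (y), from 12 mm in front of the bore's axis to 18 mm behind it, 24 mm thick, on two posts 16 x 12 mm (6 mm behind the axis, 52 mm to either side).
- rest: Fixed gun rest: blue foot 160 x 100 x 12 mm (centre 20 mm behind the origin) with a dark steel trough sloping 25 degrees off vertical, low end away from the robot (+x), low cheeks beside the barrel, a stop under the nose. Origin on the bench, front is -x. The nose tip starts at (60, 0, 32) mm; the gun lifts straight up out of it.
- solder_reel: Bystander: solder reel, blue, 60 mm across, 40 mm tall; origin at the middle of its underside. Leave it alone.
- white_spool: Bystander: white wire spool, 72 mm across, 70 mm tall; origin at the middle of its underside. Leave it alone.
- black_spool: Bystander: black wire spool, 68 mm across, 75 mm tall; origin at the middle of its underside. Leave it alone.
- flux_bottle: Bystander: jar with red cap, 48 mm across, 100 mm tall; origin at the middle of its underside. Leave it alone.
- screwdriver: Bystander: red screwdriver, 170 mm long, lying flat; leave it alone.
- parts_tray: Bystander: green open tray, 100 x 110 x 35 mm; origin at the middle of its underside. Leave it alone.
- printed_bracket: Bystander: black printed bracket, 80 x 60 mm, 62 mm tall; origin at the middle of its underside. Leave it alone.
Mind the look-alikes: they are no part of the job. What is shaped like the dock but yellow is not meant. There is more than one size of the gun; the job needs the larger.

How it is judged:
By the outcome, as a careful person would: the job done as asked, in the order asked, and still so for the second after the job is handed in, with the robot touching nothing.
It also fails if it takes over 67 s, if anything falls off the work surface, if the arm or the gripper's body presses on something with over 40 N, if the wrist force passes 120 N, or if a joint passes its speed limit or range.

## Working session

There is one attempt and no reset: what is moved stays moved. The work goes in short steps, Python scripts to look and compute and a tool call to move; the robot and the scene stay as the last step left them, time stands still between calls to the robot, and variables do not carry over. Pictures are saved under pics/ and viewed, at most 11 in all, crops included, and the job is handed in when it is done.

Besides the shell and the picture viewer there is one more tool, called after "Request:" by a JSON object that holds its "fn" and its "kwargs". apply_moves: Moves the arm, as the interface text tells. Its arguments: {"type":"object","properties":{"increments":{"type":"array"},"force":{"type":"number"}},"required":["increments"]}

```bash
mkdir -p pics; ls; python3 - <<'E'
from workcell import robot
import cv2,numpy as np
s=robot.get_state();print(s)
for n in("scene","top"):
    im,d=robot.camera(n);cv2.imwrite(f"pics/{n}0.png",im[...,::-1]);np.save(f"{n}_d.npy",d)
    c=robot.calibration(n);print(n,c)
    for k in("gun_grip","gun_tip","dock_mouth","dock_floor","dock_bar","rest","dock","gun"):
        print(k,[(np.round(x["location"]),round(x["conf"],2)) for x in robot.pinpoint(n,k)][:4])
E
```

```text
pics
{'time_s': 0.0, 'joint_pos': array([-1.28200662e+00,  2.60662375e-01, -1.39420373e-01,  1.17268871e+00,
        2.02330648e-06,  1.57082833e+00]), 'dq': array([-0.00028047,  0.00067221,  0.00046935,  0.00077031, -0.00102399,
        0.00011085]), 'effort': array([-1.51694647e-03, -4.05678892e+01,  2.53921080e+01,  1.89385348e-02,
       -1.09497805e-04,  4.90822742e-06]), 'eef_pos': array([ 0.14931633, -0.50258522,  0.23045684]), 'tcp_rot': array([-3.10697129e+00, -4.51724091e-01,  4.43063110e-04]), 'force': array([0.19223307, 0.40760407, 0.31123275]), 'ft_torque': array([-0.03542891, -0.03347856, -0.00273385]), 'finger_force': 0.0, 'grip_width': 0.08507876021282486}
scene {'fx': 384.0205406077324, 'fy': 384.0205406077324, 'cx': 255.18151126077547, 'cy': 189.18706963821901, 'R': array([[-0.48526344,  0.87420525,  0.01686952],
       [ 0.59246411,  0.34293816, -0.72895795],
       [-0.64304406, -0.34374206, -0.68435059]]), 't': array([ 0.36229812, -0.22481284,  1.65032648])}
gun_grip [(array([235., 158.]), 0.91), (array([242., 179.]), 0.48)]
gun_tip [(array([211., 205.]), 0.57), 
[... 568 characters left out ...]
y': 198.1944928568023, 'R': array([[ 0.00805886, -0.99988102,  0.01315313],
       [-0.98963668, -0.00986077, -0.14325503],
       [ 0.14336769, -0.01186235, -0.9895984 ]]), 't': array([-0.07843152,  0.61295047,  1.28847261])}
gun_grip [(array([304., 241.]), 0.62), (array([308., 227.]), 0.54)]
gun_tip [(array([308., 192.]), 0.92), (array([310., 273.]), 0.51)]
dock_mouth [(array([213., 267.]), 0.79), (array([176., 191.]), 0.68)]
dock_floor [(array([215., 264.]), 0.96), (array([180., 197.]), 0.8)]
dock_bar [(array([206., 263.]), 0.91), (array([168., 182.]), 0.9)]
rest [(array([307., 208.]), 0.93)]
dock [(array([179., 199.]), 0.97), (array([217., 262.]), 0.86)]
gun [(array([312., 271.]), 0.72)]
```

View pics/scene0.png

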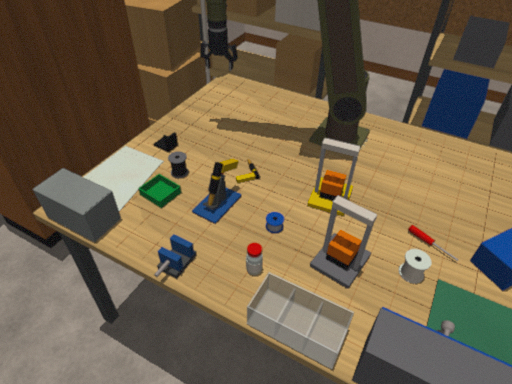

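View pics/top0.png

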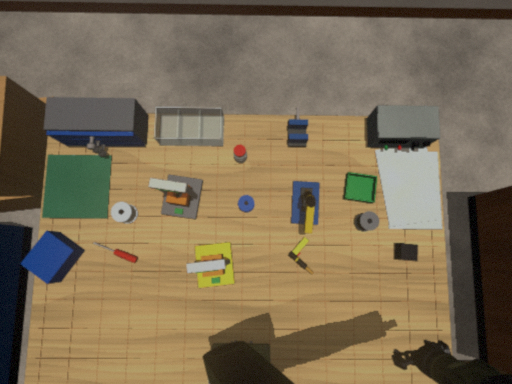

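```bash
cat > h.py <<'E'
import numpy as np,cv2
from workcell import robot
C={n:robot.calibration(n) for n in("scene","top")}
def P(n):
    c=C[n];K=np.array([[c["fx"],0,c["cx"]],[0,c["fy"],c["cy"]],[0,0,1]]);return K@np.c_[c["R"],c["t"]]
def tri(a,b):
    X=cv2.triangulatePoints(P("scene"),P("top"),np.array(a,float).reshape(2,1),np.array(b,float).reshape(2,1));X=(X[:3]/X[3]).ravel()
    e=[(lambda q:q[:2]/q[2]-p)(P(n)@np.r_[X,1]) for n,p in(("scene",a),("top",b))]
    return X,np.abs(e).max()
def cloud(n,d):
    c=C[n];v,u=np.mgrid[:384,:512];p=np.stack([(u-c["cx"])/c["fx"]*d,(v-c["cy"])/c["fy"]*d,d],-1)
    return (p-c["t"])@c["R"]
def proj(n,X):
    q=P(n)@np.r_[X,1];return q[:2]/q[2]
E
python3 - <<'E'
from h import *
for k,a,b in(("mouth",(347,243),(176,191)),("floor",(341,254),(180,197)),("bar",(353,213),(168,182)),("dock",(341,259),(179,199)),("rest",(222,206),(307,208)),("grip",(235,158),(308,227)),("tip",(211,205),(308,192))):
    X,e=tri(a,b);print(k,X.round(4),e.round(1))
for n in("top","scene"):
    im=cv2.imread(f"pics/{n}0.png");W=cloud(n,np.load(f"{n}_d.npy"))
    z=W[...,2];b,g,r=[im[...,i].astype(int) for i in range(3)]
    D=W-[0,0,0]
    # bar top
    m=(z>.215)&(z<.26)&(abs(W[...,0]-.5)<.4)&(r>120)&(abs(r-b)<50)
    nl,lab,st,_=cv2.connectedComponentsWithStats(m.astype(np.uint8))
    for i in range(1,nl):
        if st[i,4]>60:
            p=W[lab==i];print(n,"bar",st[i],p.mean(0).round(4),[np.round(x,4) for x in cv2.minAreaRect(p[:,:2].astype(np.float32))])
    m=(r>150)&(g>110)&(b<90)&(z>.02)
    m[:, :]&=True
    nl,lab,st,_=cv2.connectedComponentsWithStats(m.astype(np.uint8))
    for i in range(1,nl):
        if st[i,4]>40 and st[i,4]<900:
            p=W[lab==i];c=p.mean(0);u=np.linalg.svd(p-c,full_matrices=False)[2]
            print(n,"yel",st[i],c.round(4),u[0].round(3),p.min(0).round(3),p.max(0).round(3))
    m=(b>110)&(r<70)&(z<.03)&(z>.003)
    nl,lab,st,_=cv2.connectedComponentsWithStats(m.astype(np.uint8))
    for i in range(1,nl):
        if st[i,4]>150:
            p=W[lab==i];print(n,"blue",st[i],p.mean(0).round(4),[np.round(x,4) for x in cv2.minAreaRect(p[:,:2].astype(np.float32))])
    m=(z>.012)&(z<.028)&(abs(r-b)<30)&(abs(r-g)<30)&(r>50)&(r<150)
    nl,lab,st,_=cv2.connectedComponentsWithStats(m.astype(np.uint8))
    for i in range(1,nl):
        if st[i,4]>150:
            p=W[lab==i];print(n,"grey",st[i],p.mean(0).round(4),[np.round(x,4) for x in cv2.minAreaRect(p[:,:2].astype(np.float32))])
a=cv2.resize(cv2.imread("pics/scene0.png")[140:290,170:390],None,fx=3.6,fy=3.6,interpolation=cv2.INTER_CUBIC)
cv2.imwrite("pics/c1.png",a)
E
```

```text
mouth [0.6275 0.2309 0.0988] 0.6
floor [0.6177 0.2258 0.0328] 1.0
bar [0.6349 0.2266 0.2285] 0.2
dock [0.6146 0.2318 0.0084] 1.8
rest [ 0.5841 -0.2339 -0.0243] 2.1
grip [ 0.5031 -0.2193  0.1432] 0.8
tip [ 0.639  -0.2354  0.0276] 1.0
top bar [148 178  39  14 350] [0.6246 0.2268 0.2375] [array([0.6241, 0.2261]), array([0.1158, 0.0301]), np.float64(81.9356)]
top bar [186 259  40  14 390] [0.3786 0.1008 0.2379] [array([0.378 , 0.1013]), array([0.0304, 0.115 ]), np.float64(7.0336)]
top yel [167 196  19   7  77] [0.5993 0.2301 0.0916] [-0.12  -0.992 -0.031] [0.59  0.198 0.087] [0.612 0.262 0.097]
top yel [305 207   9  27 176] [ 0.5273 -0.2262  0.1401] [-0.9    0.036 -0.434] [ 0.486 -0.238  0.118] [ 0.569 -0.214  0.161]
top yel [195 243  36  18 288] [0.4194 0.1052 0.0514] [ 0.022  0.127 -0.992] [ 0.393 -0.057  0.02 ] [0.452 0.169 1.364]
top yel [197 265  36  23 304] [0.3355 0.092  0.0584] [ 0.082 -0.111  0.99 ] [ 0.296 -0.057  0.02 ] [0.423 0.16  1.364]
top blue [292 182  27  42 393] [ 0.6198 -0.2218  0.0115] [array([ 0.6057, -0.2298]), array([0.0924, 0.1531]), np.float64(86.848)]
top grey 
[... 678 characters left out ...]
 [0.652 0.376 0.658] [ 0.415 -0.236  0.02 ] [1.37  0.328 0.959]
scene yel [308 191  24  19 195] [0.4305 0.0786 0.0225] [ 0.154  0.988 -0.007] [0.392 0.038 0.02 ] [0.457 0.126 0.029]
scene blue [193 192  47  30 383] [ 0.6315 -0.2193  0.014 ] [array([ 0.6067, -0.2309]), array([0.0961, 0.1561]), np.float64(87.41)]
scene grey [ 46 214  74  27 212] [ 0.9137 -0.5274  0.0199] [array([ 0.9258, -0.5516]), array([0.101 , 0.2415]), np.float64(28.2055)]
scene grey [310 248  61  40 823] [0.6612 0.2306 0.0212] [array([0.6242, 0.2261]), array([0.1313, 0.1519]), np.float64(82.3663)]
scene grey [247 320  86  48 265] [0.9387 0.2026 0.0203] [array([0.9387, 0.2001]), array([0.0046, 0.2365]), np.float64(0.1667)]
```

View pics/c1.png

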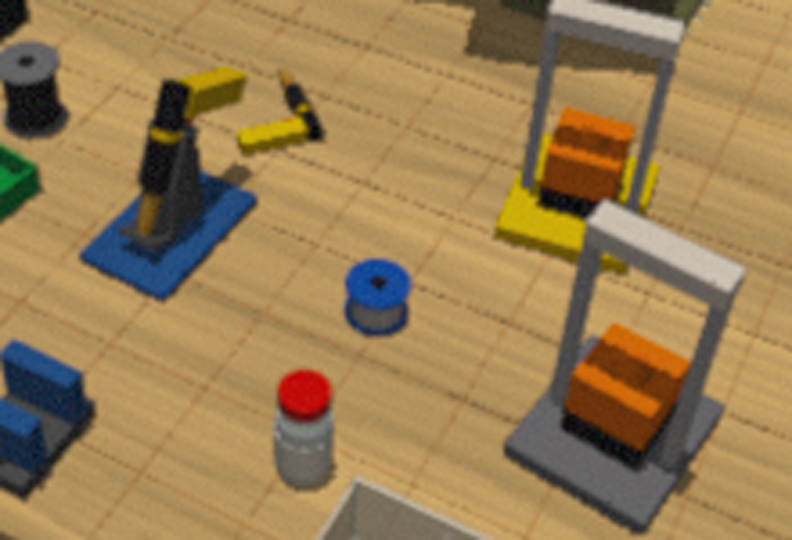

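Candidates: the large gun in the blue rest (scene 225,180 / top 307,207) against the small gun lying on the bench (scene 247,175 / top 303,252). The grey dock (scene 341,250 / top 182,196) against the yellow one (scene 333,190 / top 213,265). The crop confirms my choice: the large gun in the rest (crop 165,150) and the grey dock (crop 620,400). Measured grip point is about (0.517, -0.226, 0.119) with yaw −2.7°. The bore is at about (0.622, 0.2265) with yaw −8°.

Request:
{"fn": "apply_moves", "kwargs": {"increments": [1, 4.32, -1.6, 0, 0, 1, 4.32, -1.6, 0, 0, 1, 4.32, -1.6, 0, 0, 1, 4.32, -1.6, 0, 0, 1, 4.32, -1.6, 0, 0, 1, 4.32, -1.6, 0, 0, 1, 4.32, -1.6, 0, 0, 1, 4.32, -1.6, 0, 0, 1, 4.32, -1.6, 0, 0, 1, 4.32, -1.6, 0, 0]}}

```text
time_s: 1.9
eef_pos: [0.5195, -0.2254, 0.2314]
tcp_rot: [3.108, 0.452, 0.0]
force: [0.7, -0.9, -0.3]
grip_width: 0.0853
finger_force: 0.0
```

Request:
{"fn": "apply_moves", "kwargs": {"increments": [1, 0, 0, 0, 0.11, 1, 0, 0, 0, 0.11, 1, 0, 0, 0, 0.115, 1, 0, 0, 0, 0, 1, 0, 0, 0, 0]}}

```text
time_s: 2.4
eef_pos: [0.5181, -0.2269, 0.2313]
tcp_rot: [3.141, -0.069, 0.0]
force: [-1.1, 0.2, 0.1]
grip_width: 0.085
finger_force: 0.0
```

```bash
cat >> h.py <<'E'
def where():
    from scipy.spatial.transform import Rotation as Ro
    s=robot.get_state();R=Ro.from_rotvec(s["tcp_rot"]).as_matrix()
    print("t",round(s["time_s"],2),"hold",(s["eef_pos"]-.019*R[:,2]).round(4),"yaw",np.degrees(np.arctan2(R[1,0],R[0,0])).round(2),"z",R[:,2].round(3),"F",s["force"].round(1),"T",s["ft_torque"].round(2),"w",round(s["grip_width"],4),"ff",round(s["finger_force"],1))
    return s,R
def togo(R,d):  print("tool cm",(R.T@np.array(d)*100).round(2))
E
python3 - <<'E'
from h import *
s,R=where(); print(s["joint_pos"].round(2))
p=s["eef_pos"]-.019*R[:,2]; togo(R,np.array([.517,-.226,.119])-p)
for n in("top","scene"):
    im,d=robot.camera(n);W=cloud(n,d)
    z=W[...,2];r,g,b=[im[...,i].astype(int) for i in range(3)]
    m=(abs(W[...,0]-.62)<.06)&(abs(W[...,1]-.226)<.06)&(abs(z-.09)<.004)
    p=W[m];print(n,m.sum(),[np.round(x,4) for x in cv2.minAreaRect(p[:,:2].astype(np.float32))])
    m=(r>130)&(g>100)&(b<90)&(z>.1)&(z<.18)&(abs(W[...,1]+.226)<.04)&(abs(W[...,0]-.53)<.06)
    p=W[m];print(n,"handle",m.sum(),p.mean(0).round(4) if m.any() else 0,p.min(0).round(3),p.max(0).round(3))
E
```

```text
t 2.4 hold [ 0.5181 -0.2269  0.2503] yaw -2.52 z [ 0. -0. -1.] F [-1.1  0.2  0.1] T [-0.05  0.09 -0.02] w 0.085 ff 0.0
[-0.41  0.33 -0.04  1.2  -0.    2.77]
tool cm [-0.11 -0.08 13.13]
top 167 [array([0.6105, 0.221 ]), array([0.0626, 0.0985]), np.float64(14.658)]
top handle 12 [ 0.5399 -0.2212  0.1448] [ 0.486 -0.228  0.118] [ 0.569 -0.217  0.161]
scene 297 [array([0.6225, 0.227 ]), array([0.1153, 0.078 ]), np.float64(79.6269)]
scene handle 27 [ 0.5408 -0.2189  0.1328] [ 0.489 -0.239  0.101] [ 0.588 -0.208  0.164]
```

The last joint would run out of range at the dock, so I'll flip the grasp by a half turn here, above the gun.

Request:
{"fn": "apply_moves", "kwargs": {"increments": [1, 0, 0, 0, -0.15, 1, 0, 0, 0, -0.15, 1, 0, 0, 0, -0.15, 1, 0, 0, 0, -0.15, 1, 0, 0, 0, -0.15, 1, 0, 0, 0, -0.15, 1, 0, 0, 0, -0.15, 1, 0, 0, 0, -0.15, 1, 0, 0, 0, -0.15, 1, 0, 0, 0, -0.15]}}

```text
time_s: 3.5
eef_pos: [0.518, -0.227, 0.2314]
tcp_rot: [2.34, 2.096, 0.0]
force: [-0.1, -0.3, -0.1]
grip_width: 0.0851
finger_force: 0.0
```

Request:
{"fn": "apply_moves", "kwargs": {"increments": [1, 0, 0, 0, -0.15, 1, 0, 0, 0, -0.15, 1, 0, 0, 0, -0.15, 1, 0, 0, 0, -0.15, 1, 0, 0, 0, -0.15, 1, 0, 0, 0, -0.15, 1, 0, 0, 0, -0.15, 1, 0, 0, 0, -0.15, 1, 0, 0, 0, -0.15, 1, 0, 0, 0, -0.14]}}

```text
time_s: 4.5
eef_pos: [0.5179, -0.227, 0.2314]
tcp_rot: [0.299, 3.127, -0.0]
force: [-0.4, 0.2, 0.6]
grip_width: 0.0857
finger_force: 0.0
```

```bash
python3 - <<'E'
from h import *
s,R=where(); print(s["joint_pos"].round(2))
p=s["eef_pos"]-.019*R[:,2]; togo(R,np.array([.517,-.226,.119])-p)
E
```

```text
t 4.5 hold [ 0.5179 -0.227   0.2504] yaw 169.06 z [ 0. -0. -1.] F [-0.4  0.2  0.6] T [-0.04  0.01  0.09] w 0.0857 ff 0.0
[-0.41  0.33 -0.04  1.2   0.   -0.22]
tool cm [ 0.11  0.08 13.14]
```

Request:
{"fn": "apply_moves", "kwargs": {"increments": [1, 0.1, 0.1, 0, -0.145, 1, 0, 0, 3, 0, 1, 0, 0, 3, 0, 1, 0, 0, 2.5, 0, 1, 0, 0, 2, 0, 1, 0, 0, 1.5, 0, 1, 0, 0, 1.1, 0, 1, 0, 0, 0, 0]}}

```text
time_s: 5.3
eef_pos: [0.5161, -0.2253, 0.0989]
tcp_rot: [-0.082, -3.138, -0.002]
force: [-0.1, -0.8, -0.2]
grip_width: 0.0855
finger_force: 0.0
```

```bash
python3 - <<'E'
from h import *
s,R=where()
o=[]
for n in("top","scene"):
    im,d=robot.camera(n)
    u,v=proj(n,[.53,-.226,.12]).astype(int);o.append(cv2.resize(im[v-35:v+35,u-45:u+45,::-1],None,fx=4.4,fy=4.4,interpolation=cv2.INTER_CUBIC))
cv2.imwrite("pics/g1.png",np.hstack(o))
E
```

```text
t 5.3 hold [ 0.5161 -0.2253  0.1179] yaw 176.99 z [-0.003  0.001 -1.   ] F [-0.1 -0.8 -0.2] T [-0.04  0.02 -0.  ] w 0.0855 ff 0.0
```

View pics/g1.png

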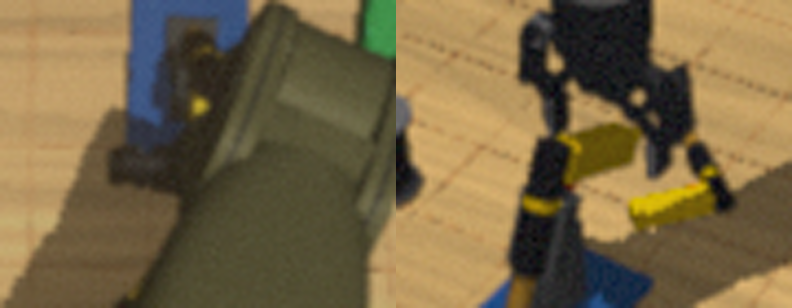

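The scene half (right) shows the fingers straddling the yellow handle of the gun in the rest, around crop (610,155). The small gun lies well below, so I'll close.

Request:
{"fn": "apply_moves", "kwargs": {"increments": [-1, 0, 0, 0, 0, -1, 0, 0, 0, 0, -1, 0, 0, 0, 0, -1, 0, 0, 0, 0, -1, 0, 0, 0, 0, -1, 0, 0, 0, 0, -1, 0, 0, 0, 0, -1, 0, 0, 0, 0], "force": 90}}

```text
time_s: 6.2
eef_pos: [0.5175, -0.2258, 0.1007]
tcp_rot: [0.083, 3.14, -0.001]
force: [-1.2, 0.0, 5.2]
grip_width: 0.0248
finger_force: 88.0
```

Request:
{"fn": "apply_moves", "kwargs": {"increments": [-1, 0, 0, -0.5, 0, -1, 0, 0, -1, 0, -1, 0, 0, -1, 0, -1, 0, 0, -1, 0, -1, 0, 0, -1, 0, -1, 0, 0, 0, 0]}}

```text
time_s: 6.8
eef_pos: [0.5186, -0.2262, 0.1474]
tcp_rot: [0.083, 3.137, -0.002]
force: [0.5, -1.1, -4.1]
grip_width: 0.0247
finger_force: 88.7
```

```bash
cat >> h.py <<'E'
def shot(name,n,X,hw=50,hh=45,f=7):
    im,d=robot.camera(n);u,v=proj(n,X).astype(int)
    cv2.imwrite("pics/"+name,cv2.resize(im[max(v-hh,0):v+hh,max(u-hw,0):u+hw,::-1],None,fx=f,fy=f,interpolation=cv2.INTER_CUBIC))
    return im,d
def barrel(n,hold):
    "axis tilt of dark barrel ahead of the hand from depth: prints black/brass cloud line"
    im,d=robot.camera(n);W=cloud(n,d);q=W-hold
    return im,W,q
E
python3 - <<'E'
from h import *
s,R=where(); shot("g2.png","scene",s["eef_pos"]+[.05,0,0])
E
```

```text
t 6.8 hold [ 0.5185 -0.2262  0.1664] yaw 176.97 z [ 0.003 -0.001 -1.   ] F [ 0.5 -1.1 -4.1] T [-0.02  0.24 -0.03] w 0.0247 ff 88.7
```

View pics/g2.png

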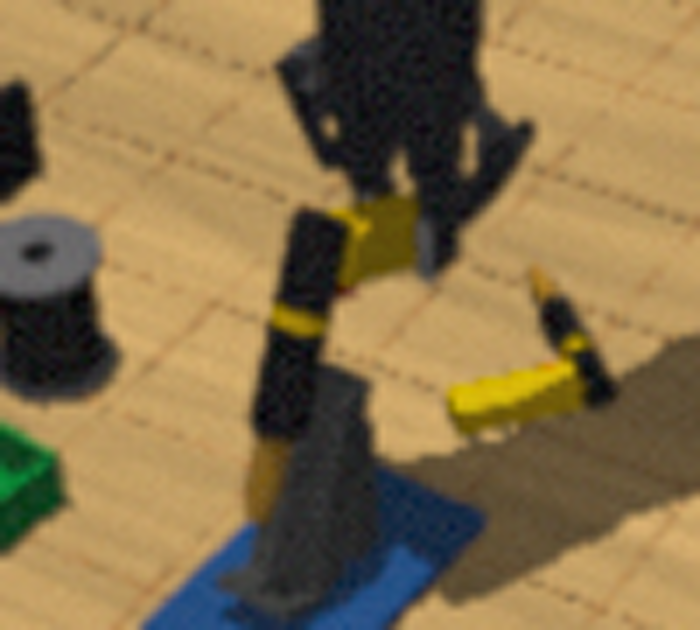

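Gun is held by the handle (crop 380,235) and clear of the rest's stop, still tilted. Next I lift it, then carry it to in front of the dock.

Request:
{"fn": "apply_moves", "kwargs": {"increments": [-1, 0, 0, -1, 0, -1, 0, 0, -2, 0, -1, 0, 0, -2, 0, -1, 0, 0, -2, 0, -1, 0, 0, -2, 0, -1, 0, 0, -2, 0, -1, 0, 0, -2, 0, -1, 0, 0, -1.4, 0]}}

```text
time_s: 7.65
eef_pos: [0.5173, -0.2257, 0.291]
tcp_rot: [0.083, 3.14, -0.001]
force: [0.6, 0.8, -4.9]
grip_width: 0.0249
finger_force: 88.6
```

Request:
{"fn": "apply_moves", "kwargs": {"increments": [-1, 0.35, 1.5, 0, 0, -1, 0.71, 2.96, 0, 0, -1, 0.71, 2.96, 0, 0, -1, 0.71, 2.96, 0, 0, -1, 0.71, 2.96, 0, 0, -1, 0.71, 2.96, 0, 0, -1, 0.71, 2.96, 0, 0, -1, 0.71, 2.96, 0, 0, -1, 0.71, 2.96, 0, 0, -1, 0.71, 2.96, 0, 0]}}

```text
time_s: 8.65
eef_pos: [0.463, 0.0607, 0.2886]
tcp_rot: [-0.082, -3.139, -0.001]
force: [0.7, 0.1, -4.7]
grip_width: 0.0247
finger_force: 89.0
```

Request:
{"fn": "apply_moves", "kwargs": {"increments": [-1, 0.71, 2.96, 0, 0, -1, 0.71, 2.96, 0, 0, -1, 0.71, 2.96, 0, 0, -1, 0.71, 2.96, 0, 0, -1, 0.71, 2.96, 0, 0, -1, 0.71, 2.96, 0, 0, -1, 0.35, 1.5, 0, 0, -1, 0, 0, 0, 0.087, -1, 0, 0, 0, 0, -1, 0, 0, 0, 0]}}

```text
time_s: 9.65
eef_pos: [0.4283, 0.2534, 0.289]
tcp_rot: [-0.217, -3.133, 0.001]
force: [-0.9, 0.4, -3.5]
grip_width: 0.0248
finger_force: 89.3
```

```bash
python3 - <<'E'
from h import *
s,R=where();print(s["joint_pos"].round(2)); h=s["eef_pos"]-.019*R[:,2]
im,d=shot("g3.png","scene",h+[.06,0,-.02])
for n in("scene","top"):
    print(n,[(k,x["location"],x["conf"]) for k in("gun_tip","gun_grip") for x in (robot.pinpoint(n,k) if n=="scene" else (robot.camera(n),robot.pinpoint(n,k))[1])[:3]])
E
```

```text
t 9.65 hold [0.4284 0.2534 0.308 ] yaw 172.08 z [-0.001 -0.    -1.   ] F [-0.9  0.4 -3.5] T [-0.01  0.35 -0.02] w 0.0248 ff 89.3
[ 0.53  0.2  -0.07  1.3   0.    0.67]
scene [('gun_tip', [251.0, 160.4], 0.59), ('gun_tip', [364.9, 192.6], 0.58), ('gun_grip', [243.3, 178.9], 0.8), ('gun_grip', [391.8, 150.2], 0.64)]
top [('gun_tip', [164.9, 207.9], 0.71), ('gun_tip', [311.8, 275.4], 0.58), ('gun_tip', [163.8, 208.0], 0.46), ('gun_grip', [147.9, 248.4], 0.79), ('gun_grip', [301.4, 242.3], 0.72)]
```

View pics/g3.png

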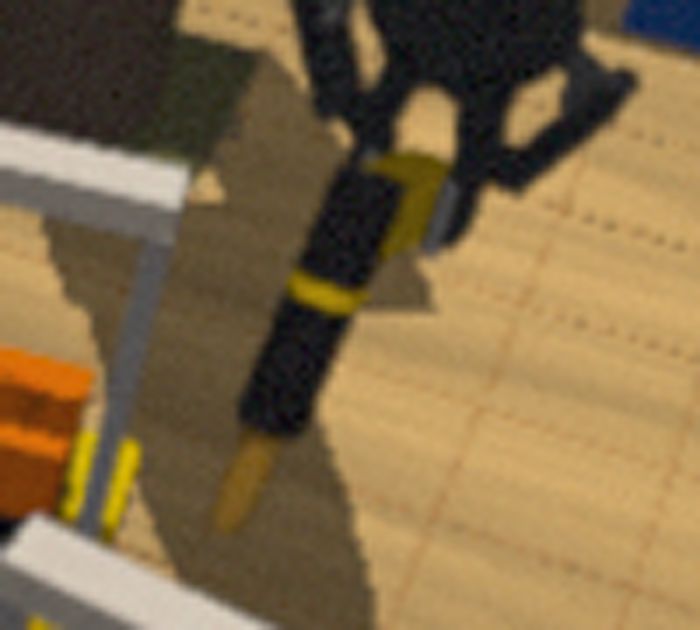

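```bash
python3 - <<'E'
from h import *
X,e=tri((364.9,192.6),(164.5,208));print("tip",X.round(4),e)
G,e2=tri((391.8,150.2),(147.9,248.4));print("grip",G.round(4),e2)
s,R=where();h=s["eef_pos"]-.019*R[:,2]
a=np.radians(-8);ex=np.array([np.cos(a),np.sin(a),0]);ey=np.array([-np.sin(a),np.cos(a),0])
q=X-h;f,g,z=q@ex,q@ey,q[2];print("tip-hold dock frame",f,g,z,"len",np.hypot(f,z))
# angle of hold->tip vs nominal
print("tilt",25+np.degrees(np.arctan2(-z,f)-np.arctan2(86.7,128.7))*-1)
# barrel from depth: black+brass points near
for n in("scene","top"):
    im,d=robot.camera(n);W=cloud(n,d);q=W-h;F,Y,Z=q@ex,q@ey,q[...,2]
    r,g_,b=[im[...,i].astype(int) for i in range(3)]
    m=(F>.03)&(F<.16)&(abs(Y)<.025)&(Z<.08)&(Z>-.12)
    A,B=F[m],Z[m];print(n,m.sum(),"Y",Y[m].mean(),end=" ")
    if m.sum()>30:
        ps=np.c_[A,Y[m],B];c=ps.mean(0);u=np.linalg.svd(ps-c)[2][0];u*=np.sign(u[2]);print("c",c.round(4),"dir",u.round(3),"tilt",np.degrees(np.arctan2(-u[0],u[2])).round(1))
        print(np.c_[A,Y[m],B][B.argsort()[:4]].round(4))
E
```

```text
tip [0.5523 0.2315 0.2365] 0.15462660466539546
grip [0.4287 0.2545 0.3095] 0.23951410740554024
t 10.0 hold [0.429  0.2534 0.3084] yaw 171.97 z [ 0.  0. -1.] F [ 0.8 -0.5 -4.5] T [0.03 0.31 0.03] w 0.025 ff 89.3
tip-hold dock frame 0.12510747318492835 -0.004520337481739538 -0.0718327607789484 len 0.14426304227986872
tilt 29.103477842030447
scene 566 Y 0.0019171996809139505 c [ 0.0953  0.0019 -0.0016] dir [-0.466  0.016  0.885] tilt 27.8
[[ 0.1306  0.0018 -0.0846]
 [ 0.129   0.004  -0.0845]
 [ 0.1326 -0.0037 -0.0824]
 [ 0.1292 -0.0054 -0.0823]]
top 369 Y -0.0030523541314288875 c [ 0.0734 -0.0031  0.0179] dir [-0.614  0.031  0.789] tilt 37.9
[[ 0.1298 -0.0019 -0.0867]
 [ 0.1229 -0.0055 -0.0776]
 [ 0.1285 -0.0015 -0.0769]
 [ 0.1257 -0.0057 -0.0747]]
```

Tip offset from the hold point matches nominal: 0.129 m ahead, 0.086 m down, about 25° tilt. Next I descend in front of the dock.

Request:
{"fn": "apply_moves", "kwargs": {"increments": [-1, 0, 0, 1, 0, -1, 0, 0, 2, 0, -1, 0, 0, 2, 0, -1, 0, 0, 2, 0, -1, 0, 0, 2, 0, -1, 0, 0, 1.5, 0, -1, 0, 0, 0.8, 0, -1, 0, 0, 0, 0]}}

```text
time_s: 10.9
eef_pos: [0.4279, 0.2531, 0.1748]
tcp_rot: [-0.219, -3.131, 0.003]
force: [-0.8, -0.6, -3.8]
grip_width: 0.025
finger_force: 89.2
```

```bash
cat >> h.py <<'E'
BORE=np.array([.622,.2265,0]);a=np.radians(-8);EX=np.array([np.cos(a),np.sin(a),0]);EY=np.array([-np.sin(a),np.cos(a),0])
DK=np.array([EX,EY,[0,0,1]])
def gun(h):
    "lowest gun points & axis in dock frame"
    for n in("scene","top"):
        im,d=robot.camera(n);W=cloud(n,d);q=(W-BORE)@DK.T;r=(W-h)@DK.T
        m=(r[...,0]>.035)&(r[...,0]<.16)&(abs(r[...,1])<.025)&(r[...,2]<.08)&(q[...,2]>.1)&((q[...,0]<-.02)|(q[...,2]<.205))
        p=q[m];v=r[m]
        if len(p)>30:
            c=p.mean(0);u=np.linalg.svd(p-c)[2][0];u*=np.sign(u[2]);k=p[:,2].argsort()[:5]
            print(n,len(p),"dir",u.round(3),"tilt",np.degrees(np.arctan2(-u[0],u[2])).round(1),"low dock",p[k].mean(0).round(4),"rel hold",v[k].mean(0).round(4))
E
python3 - <<'E'
from h import *
s,R=where();h=s["eef_pos"]-.019*R[:,2];print("hold dock",(DK@(h-BORE)).round(4))
gun(h)
im,d=robot.camera("top");W=cloud("top",d)
for f in(.4,.5,.6,.7,.8,.9):
    X=h*f;m=(abs(W[...,0]-X[0])<.03)&(abs(W[...,1]-X[1])<.03)
    print(f,np.percentile(W[m][:,2],[5,50,95]).round(3) if m.any() else None,end="; ")
im,d=robot.camera("scene");cv2.imwrite("pics/s4.png",im[...,::-1])
E
```

```text
t 10.9 hold [0.428  0.2531 0.1938] yaw 171.99 z [-0.003 -0.002 -1.   ] F [-0.8 -0.6 -3.8] T [ 0.06  0.36 -0.04] w 0.025 ff 89.2
hold dock [-0.1959 -0.0007  0.1938]
scene 379 dir [-0.48   0.013  0.877] tilt 28.7 low dock [-0.0673 -0.0008  0.1104] rel hold [ 1.285e-01 -1.000e-04 -8.340e-02]
top 280 dir [-0.586  0.027  0.81 ] tilt 35.9 low dock [-0.0699 -0.0022  0.1208] rel hold [ 0.1259 -0.0015 -0.073 ]
0.4 [-0.004  0.     0.005]; 0.5 [-0.003  0.758  0.767]; 0.6 [-0.002  0.745  0.759]; 0.7 [-0.001  0.724  0.738]; 0.8 [-0.002  0.703  0.717]; 0.9 [-0.002  0.674  0.695];
```

View pics/s4.png

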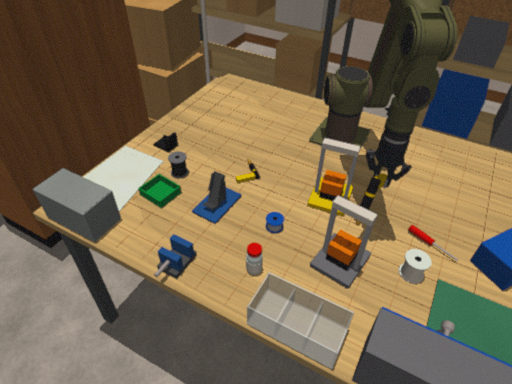

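The picture shows the gun hanging in front of the grey dock (gun at 375,185; bore at 345,243), with the arm well above everything else. I'll move forward until the nose is over the mouth.

Request:
{"fn": "apply_moves", "kwargs": {"increments": [-1, -1, 0.1, 0, 0, -1, -1.5, 0, 0, 0, -1, -1.5, 0, 0, 0, -1, -1.5, 0, 0, 0, -1, -1.2, 0, 0, 0, -1, -0.7, 0, 0, 0, -1, 0, 0, 0, 0, -1, 0, 0, 0, 0]}}

```text
time_s: 11.9
eef_pos: [0.502, 0.2442, 0.176]
tcp_rot: [-0.22, -3.133, 0.001]
force: [-1.3, 0.4, -5.2]
grip_width: 0.0252
finger_force: 89.3
```

```bash
python3 - <<'E'
from h import *
s,R=where();h=s["eef_pos"]-.019*R[:,2];print("hold dock",(DK@(h-BORE)).round(4))
gun(h)
shot("g5.png","scene",BORE+[0,0,.13],40,36,10)
E
```

```text
t 11.9 hold [0.502  0.2442 0.195 ] yaw 171.98 z [-0.001 -0.    -1.   ] F [-1.3  0.4 -5.2] T [0.08 0.34 0.01] w 0.0252 ff 89.3
hold dock [-0.1213  0.0008  0.195 ]
scene 377 dir [-0.474  0.013  0.881] tilt 28.3 low dock [0.0075 0.0014 0.1111] rel hold [ 0.1287  0.0006 -0.0839]
top 234 dir [-0.621  0.073  0.78 ] tilt 38.5 low dock [-0.013  -0.0087  0.1474] rel hold [ 0.1083 -0.0094 -0.0476]
```

View pics/g5.png

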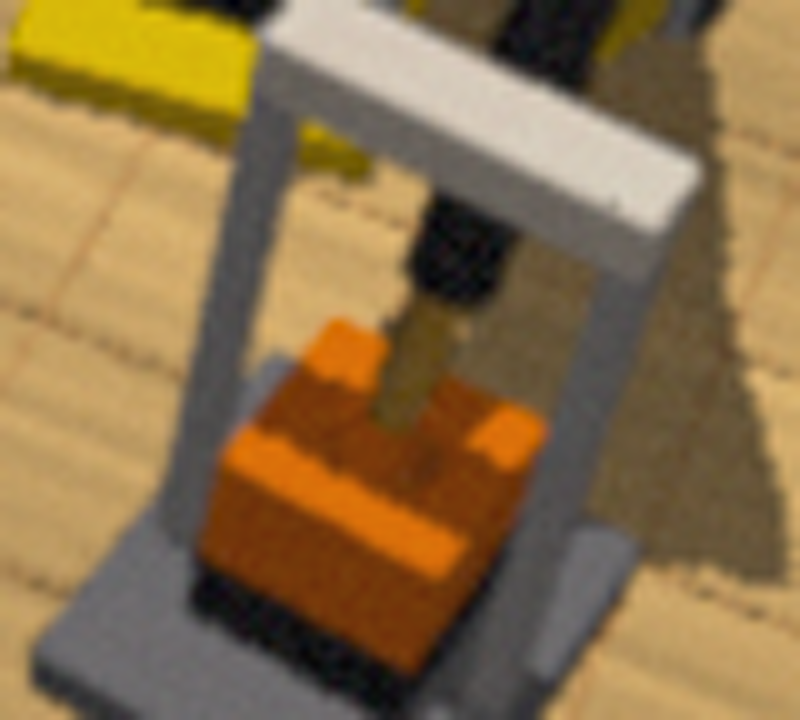

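```bash
python3 - <<'E'
from h import *
im=cv2.cvtColor(cv2.imread("pics/scene0.png"),cv2.COLOR_BGR2RGB).astype(int)
for n in("scene","top"):
    im=cv2.imread(f"pics/{n}0.png")[...,::-1].astype(int);q=(cloud(n,np.load(f"{n}_d.npy"))-BORE)@DK.T
    m=(im[...,0]>1.6*im[...,2])&(im[...,0]>60)&(abs(q[...,0])<.045)&(abs(q[...,1])<.045)&(abs(q[...,2]-.091)<.006)
    p=q[m];print(n,m.sum(),np.percentile(p,[2,50,98],axis=0).round(4).tolist())
    print([np.round(x,4) for x in cv2.minAreaRect(p[:,:2].astype(np.float32))])
    b=(abs(q[...,0])<.03)&(abs(q[...,1])<.03)&(q[...,2]<.082)&(q[...,2]>.02);print("bore",b.sum(),q[b].mean(0) if b.any() else 0, q[b][:,2].round(3)[:30])
E
```

```text
scene 460 [[-0.0341, -0.0339, 0.0858], [0.0026, 0.002, 0.0933], [0.0352, 0.0346, 0.0965]]
[array([-0.0005,  0.    ]), array([0.0705, 0.0736]), np.float64(89.906)]
bore 49 [-0.01388591 -0.00360876  0.07118594] [0.081 0.081 0.078 0.08  0.082 0.079 0.08  0.073 0.074 0.073 0.076 0.078
 0.077 0.079 0.073 0.07  0.07  0.068 0.071 0.074 0.076 0.078 0.077 0.08
 0.065 0.065 0.067 0.066 0.067 0.069]
top 185 [[-0.0354, -0.0329, 0.0865], [-0.0201, -0.0004, 0.0915], [0.0032, 0.0355, 0.096]]
[array([-0.0016,  0.0019]), array([0.0695, 0.0711]), np.float64(1.0048)]
bore 34 [-0.00038335  0.0119901   0.04366163] [0.079 0.069 0.053 0.046 0.044 0.04  0.04  0.033 0.032 0.08  0.063 0.05
 0.051 0.045 0.034 0.022 0.066 0.047 0.046 0.034 0.026 0.022 0.022 0.068
 0.048 0.044 0.042 0.02  0.025 0.062]
```

The block is centred on my bore estimate to within about 1 mm. I'll lower the tilted nose in.

Request:
{"fn": "apply_moves", "kwargs": {"increments": [-1, 0, -0.1, 0.5, 0, -1, 0, 0, 0.5, 0, -1, 0, 0, 0.5, 0, -1, 0, 0, 0.5, 0, -1, 0, 0, 0.4, 0, -1, 0, 0, 0.4, 0, -1, 0, 0, 0.4, 0, -1, 0, 0, 0, 0]}}

```text
time_s: 12.85
eef_pos: [0.5018, 0.2431, 0.1436]
tcp_rot: [-0.219, -3.133, 0.001]
force: [-0.2, 0.3, -4.7]
grip_width: 0.025
finger_force: 89.3
```

```bash
python3 - <<'E'
from h import *
s,R=where();h=s["eef_pos"]-.019*R[:,2];print("hold dock",(DK@(h-BORE)).round(4),"F dock",(DK@s["force"]).round(1))
E
```

```text
t 12.85 hold [0.5018 0.2432 0.1626] yaw 171.99 z [-0.001 -0.    -1.   ] F [-0.2  0.3 -4.7] T [ 0.02  0.3  -0.04] w 0.025 ff 89.3
hold dock [-0.1213 -0.0002  0.1626] F dock [-0.3  0.3 -4.7]
```

Request:
{"fn": "apply_moves", "kwargs": {"increments": [-1, 0, 0, 0.3, 0, -1, 0, 0, 0.3, 0, -1, 0, 0, 0.3, 0, -1, 0, 0, 0.3, 0, -1, 0, 0, 0.2, 0, -1, 0, 0, 0, 0, -1, 0, 0, 0, 0]}}

```text
time_s: 13.55
eef_pos: [0.5034, 0.2435, 0.1307]
tcp_rot: [0.22, 3.132, 0.001]
force: [3.1, -0.8, -3.8]
grip_width: 0.0251
finger_force: 89.5
```

```bash
python3 - <<'E'
from h import *
s,R=where();h=s["eef_pos"]-.019*R[:,2];print("hold dock",(DK@(h-BORE)).round(4),"F dock",(DK@s["force"]).round(1))
E
```

```text
t 13.55 hold [0.5033 0.2435 0.1497] yaw 171.98 z [ 0.002  0.    -1.   ] F [ 3.1 -0.8 -3.8] T [-0.07 -0.59 -0.  ] w 0.0251 ff 89.5
hold dock [-0.1199  0.0003  0.1497] F dock [ 3.2 -0.4 -3.8]
```

Light contact with the front lip. I'll ease the grip so the gun can pivot between the pads, and start along the straightening arc.

Request:
{"fn": "apply_moves", "kwargs": {"increments": [-1, 0, 0, 0, 0, -1, -0.2, 0, -0.2, 0, -1, -0.2, 0, -0.25, 0, -1, -0.2, 0, -0.25, 0, -1, -0.2, 0, -0.25, 0, -1, 0, 0, 0, 0], "force": 30}}

```text
time_s: 14.15
eef_pos: [0.5075, 0.242, 0.1389]
tcp_rot: [-0.218, -3.128, 0.001]
force: [-6.3, 0.5, -5.9]
grip_width: 0.025
finger_force: 89.1
```

```bash
cat >> h.py <<'E'
def tilt(h):
    "best tilt and slip: match model barrel depth in scene view"
    from scipy.optimize import minimize
    im,d=robot.camera("scene");q=(cloud("scene",d)-BORE)@DK.T;H=DK@(h-BORE)
    m=(q[...,0]-H[0]>.03)&(q[...,0]<.03)&(abs(q[...,1]-H[1])<.018)&(q[...,2]>.12)&(q[...,2]<H[2]+.06)&((q[...,0]<-.02)|(q[...,2]<.205))&(im.max(-1)<75)
    p=q[m]
    def f(v):
        t,o=v;u=np.array([-np.sin(t),0,np.cos(t)]);c=np.array([H[0]+.08*np.cos(t),H[1],H[2]+.08*np.sin(t)])+o*np.array([np.cos(t),0,np.sin(t)])
        w=p-c;w=w-np.outer(w@u,u);return np.abs(np.linalg.norm(w,axis=1)-.014).clip(0,.006).mean()+.03*abs(o)
    b=min((minimize(f,[t,0],method="Nelder-Mead") for t in np.radians([0,8,16,25])),key=lambda r:r.fun)
    t,o=b.x;tip=np.array([H[0]+(.08+o)*np.cos(t)+.133*np.sin(t),H[2]+(.08+o)*np.sin(t)-.133*np.cos(t)])
    print("n",len(p),"tilt",np.degrees(t).round(1),"off",o.round(4),"tip x,z",tip.round(4),"res",round(b.fun,4))
def rep():
    s,R=where();h=s["eef_pos"]-.019*R[:,2];print("hold dock",(DK@(h-BORE)).round(4),"F dock",(DK@s["force"]).round(1));tilt(h);return h
E
python3 -c "from h import *;rep()"
```

```text
t 14.15 hold [0.5076 0.242  0.1579] yaw 172.01 z [-0.006 -0.    -1.   ] F [-6.3  0.5 -5.9] T [0.37 1.83 0.08] w 0.025 ff 89.1
hold dock [-0.1154 -0.0005  0.1579] F dock [-6.3 -0.4 -5.9]
n 165 tilt 22.0 off -0.0 tip x,z [0.0086 0.0646] res 0.0016
```

Request:
{"fn": "apply_moves", "kwargs": {"increments": [-0.6, 0, 0, 0, 0, -0.6, 0, 0, 0, 0], "force": 30}}

```text
time_s: 14.4
eef_pos: [0.5075, 0.242, 0.1388]
tcp_rot: [-0.218, -3.129, 0.001]
force: [-5.2, 1.2, -4.4]
grip_width: 0.0246
finger_force: 89.1
```

```bash
python3 -c "from h import *;rep()"
```

```text
t 14.4 hold [0.5076 0.2421 0.1578] yaw 172.02 z [-0.005 -0.    -1.   ] F [-5.2  1.2 -4.4] T [0.33 1.81 0.02] w 0.0246 ff 89.1
hold dock [-0.1154 -0.0005  0.1578] F dock [-5.3  0.4 -4.4]
n 170 tilt 22.5 off -0.0 tip x,z [0.0093 0.0655] res 0.0016
```

Request:
{"fn": "apply_moves", "kwargs": {"increments": [-1, -0.2, 0, -0.1, 0, -1, -0.2, 0, -0.15, 0, -1, -0.2, 0, -0.15, 0, -1, 0, 0, 0, 0], "force": 30}}

```text
time_s: 14.85
eef_pos: [0.5114, 0.2415, 0.1435]
tcp_rot: [-0.217, -3.125, -0.0]
force: [-11.6, 0.9, 1.9]
grip_width: 0.0251
finger_force: 89.9
```

```bash
python3 -c "from h import *;rep()"
```

```text
t 14.85 hold [0.5115 0.2415 0.1625] yaw 172.06 z [-0.009  0.001 -1.   ] F [-11.6   0.9   1.9] T [0.45 2.93 0.04] w 0.0251 ff 89.9
hold dock [-0.1115 -0.0005  0.1625] F dock [-11.6  -0.7   1.9]
n 166 tilt 19.7 off -0.0 tip x,z [0.0087 0.0642] res 0.0014
```

It is pivoting under about 12 N, with the tip staying put. I'll continue.

Request:
{"fn": "apply_moves", "kwargs": {"increments": [-1, -0.2, 0, -0.1, 0, -1, -0.2, 0, -0.1, 0, -1, -0.2, 0, -0.1, 0, -1, -0.1, 0, -0.1, 0, -1, 0, 0, 0, 0]}}

```text
time_s: 15.4
eef_pos: [0.5171, 0.2406, 0.1476]
tcp_rot: [-0.216, -3.123, 0.0]
force: [-14.2, 0.8, 2.9]
grip_width: 0.025
finger_force: 90.4
```

```bash
python3 -c "from h import *;rep()"
```

```text
t 15.4 hold [0.5173 0.2406 0.1666] yaw 172.08 z [-0.011  0.001 -1.   ] F [-14.2   0.8   2.9] T [ 0.33  3.42 -0.07] w 0.025 ff 90.4
hold dock [-0.1057 -0.0007  0.1666] F dock [-14.1  -1.1   2.9]
n 164 tilt 18.6 off -0.0028 tip x,z [0.01   0.0652] res 0.0013
```

Request:
{"fn": "apply_moves", "kwargs": {"increments": [-1, -0.2, 0, 0, 0, -1, -0.2, 0, 0, 0, -1, -0.2, 0, 0, 0, -1, -0.1, 0, 0, 0, -1, 0, 0, 0, 0]}}

```text
time_s: 15.95
eef_pos: [0.5246, 0.2397, 0.1473]
tcp_rot: [-0.216, -3.124, -0.001]
force: [-11.3, 1.3, 2.0]
grip_width: 0.0252
finger_force: 90.4
```

```bash
python3 -c "from h import *;rep()"
```

```text
t 15.95 hold [0.5248 0.2397 0.1663] yaw 172.07 z [-0.01   0.001 -1.   ] F [-11.3   1.3   2. ] T [0.58 3.19 0.04] w 0.0252 ff 90.4
hold dock [-0.0981 -0.0005  0.1663] F dock [-11.4  -0.3   2. ]
n 172 tilt 14.6 off -0.0033 tip x,z [0.0096 0.0569] res 0.0012
```

Request:
{"fn": "apply_moves", "kwargs": {"increments": [-1, -0.2, 0, -0.1, 0, -1, -0.2, 0, -0.1, 0, -1, -0.2, 0, -0.1, 0, -1, -0.2, 0, 0, 0, -1, 0, 0, 0, 0]}}

```text
time_s: 16.5
eef_pos: [0.5316, 0.2387, 0.1505]
tcp_rot: [-0.216, -3.122, -0.001]
force: [-14.7, 1.7, 4.4]
grip_width: 0.025
finger_force: 90.9
```

```bash
python3 -c "from h import *;rep()"
```

```text
t 16.5 hold [0.5319 0.2386 0.1695] yaw 172.08 z [-0.012  0.001 -1.   ] F [-14.7   1.7   4.4] T [0.61 3.76 0.01] w 0.025 ff 90.9
hold dock [-0.0909 -0.0005  0.1695] F dock [-14.8  -0.4   4.4]
n 177 tilt 11.4 off -0.0045 tip x,z [0.0093 0.054 ] res 0.0013
```

Request:
{"fn": "apply_moves", "kwargs": {"increments": [-1, -0.2, 0, -0.1, 0, -1, -0.2, 0, -0.1, 0, -1, -0.2, 0, -0.1, 0, -1, -0.2, 0, -0.1, 0, -1, -0.2, 0, -0.1, 0, -1, -0.2, 0, -0.1, 0, -1, 0, 0, 0, 0]}}

```text
time_s: 17.25
eef_pos: [0.5464, 0.2368, 0.1565]
tcp_rot: [-0.218, -3.128, 0.0]
force: [-8.7, 0.7, -0.3]
grip_width: 0.0251
finger_force: 89.6
```

```bash
python3 -c "from h import *;rep()"
```

```text
t 17.25 hold [0.5465 0.2368 0.1755] yaw 172.04 z [-0.006  0.    -1.   ] F [-8.7  0.7 -0.3] T [ 0.39  2.42 -0.02] w 0.0251 ff 89.6
hold dock [-0.0762 -0.0003  0.1755] F dock [-8.7 -0.5 -0.3]
n 202 tilt 4.2 off -0.0064 tip x,z [0.0071 0.0483] res 0.0013
```

Request:
{"fn": "apply_moves", "kwargs": {"increments": [-1, -0.2, 0, -0.15, 0, -1, -0.2, 0, -0.15, 0, -1, -0.2, 0, -0.15, 0, -1, -0.2, 0, -0.1, 0, -1, 0, 0, 0, 0]}}

```text
time_s: 17.8
eef_pos: [0.5548, 0.2356, 0.1617]
tcp_rot: [-0.218, -3.128, 0.001]
force: [-7.3, 0.0, -3.5]
grip_width: 0.0249
finger_force: 89.1
```

```bash
python3 -c "
from h import *
h=rep();tilt(h);shot('g6.png','scene',BORE+[-.03,0,.15],45,38,8)"
```

```text
t 17.8 hold [0.5549 0.2356 0.1807] yaw 172.02 z [-0.006  0.    -1.   ] F [-7.3  0.  -3.5] T [0.36 2.18 0.02] w 0.0249 ff 89.1
hold dock [-0.0677 -0.0004  0.1807] F dock [-7.2 -1.  -3.5]
n 212 tilt 0.8 off -0.007 tip x,z [0.0071 0.0487] res 0.0018
n 213 tilt -0.2 off -0.0069 tip x,z [0.0049 0.0474] res 0.0018
```

View pics/g6.png

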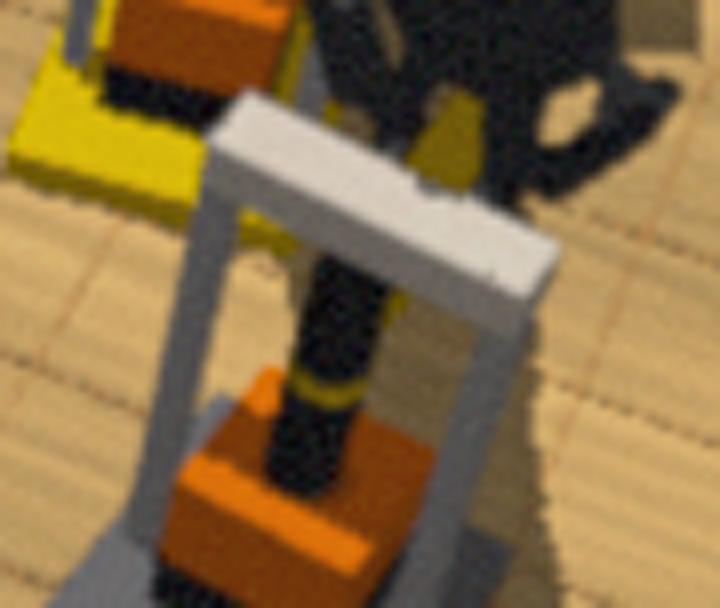

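The barrel now stands parallel to the posts (crop 330,380), under the bar and with its nose in the bore. I'll pull back to centre and lower gently.

Request:
{"fn": "apply_moves", "kwargs": {"increments": [-1, 0.2, 0, 0, 0, -1, 0.2, 0, 0, 0, -1, 0.1, 0, 0, 0, -1, 0.1, 0, 0, 0, -1, 0, 0, 0.2, 0, -1, 0, 0, 0.2, 0, -1, 0, 0, 0.2, 0, -1, 0, 0, 0, 0]}}

```text
time_s: 18.75
eef_pos: [0.5525, 0.2368, 0.1592]
tcp_rot: [0.219, 3.131, 0.003]
force: [-5.3, -0.7, 9.5]
grip_width: 0.0247
finger_force: 91.0
```

```bash
python3 -c "
from h import *
h=rep();tilt(h);tilt(h)"
```

```text
t 18.75 hold [0.5524 0.2368 0.1782] yaw 171.99 z [ 0.003  0.001 -1.   ] F [-5.3 -0.7  9.5] T [-0.28  0.98 -0.08] w 0.0247 ff 91.0
hold dock [-0.0703  0.0005  0.1782] F dock [-5.2 -1.4  9.5]
n 213 tilt 1.9 off -0.0071 tip x,z [0.0069 0.0477] res 0.0017
n 209 tilt 1.1 off -0.0068 tip x,z [0.0054 0.0466] res 0.0017
n 213 tilt 0.1 off -0.0065 tip x,z [0.0033 0.0453] res 0.0019
```

Request:
{"fn": "apply_moves", "kwargs": {"increments": [-1, 0.1, 0, -0.2, 0, -1, 0.2, 0, 0, 0, -1, 0.1, 0, 0, 0, -1, 0, 0, 0, 0]}}

```text
time_s: 19.3
eef_pos: [0.5469, 0.2367, 0.1574]
tcp_rot: [-0.219, -3.132, 0.001]
force: [0.0, -0.0, -5.3]
grip_width: 0.0251
finger_force: 88.8
```

```bash
python3 -c "
from h import *
h=rep();tilt(h);tilt(h)"
```

```text
t 19.3 hold [0.547  0.2367 0.1764] yaw 171.99 z [-0.002 -0.001 -1.   ] F [ 0.  -0.  -5.3] T [0.04 0.26 0.  ] w 0.0251 ff 88.8
hold dock [-0.0757 -0.0003  0.1764] F dock [ 0.  -0.  -5.3]
n 192 tilt 0.0 off -0.0066 tip x,z [-0.0023  0.0435] res 0.0016
n 194 tilt 1.3 off -0.007 tip x,z [0.0003 0.0452] res 0.0017
n 190 tilt 1.2 off -0.0067 tip x,z [0.0004 0.045 ] res 0.0017
```

Free of contact and centred, so I'll lower.

Request:
{"fn": "apply_moves", "kwargs": {"increments": [-1, 0, 0, 0.2, 0, -1, 0, 0, 0.2, 0, -1, 0, 0, 0.2, 0, -1, 0, 0, 0.2, 0, -1, 0, 0, 0.2, 0, -1, 0, 0, 0, 0]}}

```text
time_s: 20.05
eef_pos: [0.5475, 0.2368, 0.1479]
tcp_rot: [-0.219, -3.133, 0.0]
force: [0.1, -0.0, -3.8]
grip_width: 0.0247
finger_force: 88.8
```

```bash
python3 -c "
from h import *
h=rep();tilt(h)"
```

```text
t 20.05 hold [0.5475 0.2368 0.1669] yaw 171.99 z [-0.001 -0.    -1.   ] F [ 0.1 -0.  -3.8] T [0.03 0.31 0.  ] w 0.0247 ff 88.8
hold dock [-7.520e-02 -1.000e-04  1.669e-01] F dock [ 0.1 -0.  -3.8]
n 193 tilt 0.5 off -0.0064 tip x,z [-0.0005  0.0345] res 0.002
n 192 tilt -0.8 off -0.0064 tip x,z [-0.0034  0.0329] res 0.002
```

Request:
{"fn": "apply_moves", "kwargs": {"increments": [-1, 0, 0, 0.2, 0, -1, 0, 0, 0.2, 0, -1, 0, 0, 0.2, 0, -1, 0, 0, 0.2, 0, -1, 0, 0, 0.1, 0, -1, 0, 0, 0, 0]}}

```text
time_s: 20.75
eef_pos: [0.5476, 0.2369, 0.139]
tcp_rot: [-0.219, -3.133, 0.0]
force: [-0.0, 0.2, -3.6]
grip_width: 0.025
finger_force: 88.8
```

```bash
python3 -c "
from h import *
h=rep();tilt(h)"
```

```text
t 20.75 hold [0.5476 0.2369 0.158 ] yaw 171.99 z [-0. -0. -1.] F [-0.   0.2 -3.6] T [ 0.09  0.19 -0.01] w 0.025 ff 88.8
hold dock [-7.51e-02 -1.00e-04  1.58e-01] F dock [-0.   0.2 -3.6]
n 174 tilt 2.1 off -0.0069 tip x,z [0.0029 0.0278] res 0.0022
n 171 tilt 2.1 off -0.0068 tip x,z [0.0029 0.0278] res 0.002
```

Still no contact. I'll lower in 1 mm steps until the floor takes the weight.

Request:
{"fn": "apply_moves", "kwargs": {"increments": [-1, 0, 0, 0.1, 0, -1, 0, 0, 0.1, 0, -1, 0, 0, 0.1, 0, -1, 0, 0, 0.1, 0, -1, 0, 0, 0, 0]}}

```text
time_s: 21.35
eef_pos: [0.5476, 0.2369, 0.1351]
tcp_rot: [-0.219, -3.134, 0.0]
force: [0.2, 0.6, -3.8]
grip_width: 0.0253
finger_force: 88.8
```

```bash
python3 -c "
from h import *
h=rep()"
```

```text
t 21.35 hold [0.5476 0.2369 0.1541] yaw 171.99 z [-0. -0. -1.] F [ 0.2  0.6 -3.8] T [-0.02  0.3   0.  ] w 0.0253 ff 88.8
hold dock [-7.510e-02 -1.000e-04  1.541e-01] F dock [ 0.1  0.6 -3.8]
n 164 tilt 1.3 off -0.0067 tip x,z [0.0012 0.0228] res 0.0022
```

Request:
{"fn": "apply_moves", "kwargs": {"increments": [-1, 0, 0, 0.1, 0, -1, 0, 0, 0.1, 0, -1, 0, 0, 0, 0]}}

```text
time_s: 21.7
eef_pos: [0.5476, 0.2369, 0.1331]
tcp_rot: [-0.219, -3.134, 0.0]
force: [0.3, -0.6, -4.4]
grip_width: 0.0247
finger_force: 88.8
```

```bash
python3 -c "
from h import *
h=rep()"
```

```text
t 21.7 hold [0.5476 0.2369 0.1521] yaw 171.99 z [-0. -0. -1.] F [ 0.3 -0.6 -4.4] T [0.03 0.22 0.02] w 0.0247 ff 88.8
hold dock [-7.510e-02 -1.000e-04  1.521e-01] F dock [ 0.4 -0.6 -4.4]
n 155 tilt 1.9 off -0.0071 tip x,z [0.0022 0.0216] res 0.0023
```

Request:
{"fn": "apply_moves", "kwargs": {"increments": [-1, 0, 0, 0.1, 0, -1, 0, 0, 0.1, 0, -1, 0, 0, 0, 0]}}

```text
time_s: 22.05
eef_pos: [0.5477, 0.2371, 0.1323]
tcp_rot: [0.219, 3.133, 0.001]
force: [-4.3, -0.0, 2.7]
grip_width: 0.0248
finger_force: 90.0
```

```bash
python3 -c "
from h import *
h=rep()"
```

```text
t 22.05 hold [0.5477 0.2371 0.1513] yaw 171.99 z [ 0.001  0.    -1.   ] F [-4.3 -0.   2.7] T [-0.11  0.84 -0.07] w 0.0248 ff 90.0
hold dock [-7.510e-02  1.000e-04  1.513e-01] F dock [-4.3 -0.6  2.7]
n 148 tilt 0.0 off -0.0067 tip x,z [-0.0017  0.0183] res 0.0023
```

Request:
{"fn": "apply_moves", "kwargs": {"increments": [-1, 0.05, 0, 0.1, 0, -1, 0, 0, 0, 0]}}

```text
time_s: 22.3
eef_pos: [0.5474, 0.2372, 0.132]
tcp_rot: [0.219, 3.132, 0.001]
force: [-4.6, -0.9, 8.3]
grip_width: 0.0249
finger_force: 90.8
```

```bash
python3 -c "
from h import *
h=rep();tilt(h);shot('g7.png','scene',BORE+[-.03,0,.14],45,38,8)"
```

```text
t 22.3 hold [0.5474 0.2371 0.151 ] yaw 171.99 z [ 0.001  0.001 -1.   ] F [-4.6 -0.9  8.3] T [-0.32  1.   -0.1 ] w 0.0249 ff 90.8
hold dock [-0.0754  0.0002  0.151 ] F dock [-4.4 -1.5  8.3]
n 152 tilt 1.8 off -0.0069 tip x,z [0.002  0.0205] res 0.0021
n 150 tilt 2.3 off -0.0068 tip x,z [0.0031 0.0211] res 0.0022
```

View pics/g7.png

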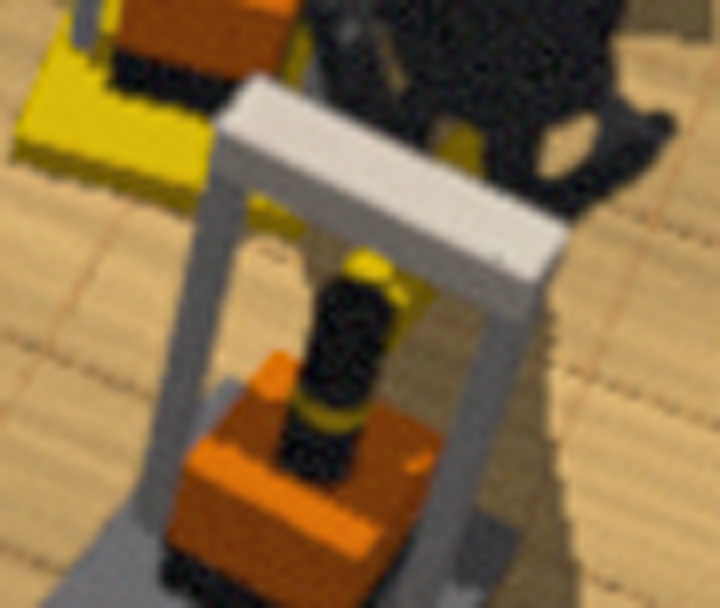

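Barrel stands upright and deep in the block (crop 340,380), and the floor is taking the load. I'll let go, then check the rear-end height before backing off.

Request:
{"fn": "apply_moves", "kwargs": {"increments": [-1, 0, 0, -0.05, 0, -0.2, 0, 0, 0, 0, 0, 0, 0, 0, 0, 0.5, 0, 0, 0, 0, 1, 0, 0, 0, 0, 1, 0, 0, 0, 0, 1, 0, 0, 0, 0, 1, 0, 0, 0, 0]}}

```text
time_s: 23.25
eef_pos: [0.5473, 0.237, 0.1307]
tcp_rot: [-0.219, -3.134, 0.0]
force: [-0.6, -0.2, 0.4]
grip_width: 0.0852
finger_force: 0.0
```

Request:
{"fn": "apply_moves", "kwargs": {"increments": [1, 0, 0, -1, 0, 1, 0, 0, -2, 0, 1, 0, 0, -3, 0, 1, 0, 0, -3, 0, 1, 1, 0, -3, 0, 1, 3, 0, -3, 0, 1, 4, 0, 0, 0, 1, 4, 0, 0, 0, 1, 3, 0, 0, 0, 1, 0, 0, 0, 0]}}

```text
time_s: 24.25
eef_pos: [0.3952, 0.2577, 0.2822]
tcp_rot: [-0.215, -3.134, -0.001]
force: [0.9, -0.7, -0.0]
grip_width: 0.0856
finger_force: 0.0
```

```bash
python3 - <<'E'
from h import *
s,R=where()
im,d=shot('g8.png','scene',BORE+[-.03,0,.14],45,38,8)
for n in("scene","top"):
    im,d=robot.camera(n);q=(cloud(n,d)-BORE)@DK.T;im=im.astype(int)
    m=(q[...,0]>-.035)&(q[...,0]<.03)&(abs(q[...,1])<.025)&(q[...,2]>.105)&(q[...,2]<.2);p=q[m]
    print(n,len(p),"barrel top",np.sort(p[:,2])[-6:].round(4))
    for lo in(.11,.13,.15):
        k=(p[:,2]>lo)&(p[:,2]<lo+.02);print(lo,k.sum(),np.percentile(p[k],[3,50,97],axis=0).round(4)[:,:2].tolist() if k.sum() else 0)
    m=(q[...,0]>-.13)&(q[...,0]<-.02)&(abs(q[...,1])<.04)&(q[...,2]>.12)&(q[...,2]<.2)&(im[...,0]>1.6*im[...,2]);p=q[m]
    if len(p)>5:
        print(n,"handle",len(p),p.min(0).round(3),p.max(0).round(3));A=np.c_[p[:,0],np.ones(len(p))];print("z slope",np.degrees(np.linalg.lstsq(A,p[:,2],rcond=None)[0][0]).round(1),"y slope",np.degrees(np.linalg.lstsq(A,p[:,1],rcond=None)[0][0]).round(1))
E
```

```text
t 24.25 hold [0.3952 0.2577 0.3012] yaw 172.15 z [-0.001  0.    -1.   ] F [ 0.9 -0.7 -0. ] T [ 0.02 -0.03 -0.  ] w 0.0856 ff 0.0
scene 265 barrel top [0.1735 0.1737 0.174  0.1743 0.1743 0.1753]
0.11 48 [[-0.0008, -0.0115], [0.0076, 0.0034], [0.0121, 0.0137]]
0.13 58 [[-0.0205, -0.0097], [0.0068, 0.0044], [0.011, 0.014]]
0.15 88 [[-0.0304, -0.0121], [0.0003, 0.0045], [0.0096, 0.0133]]
scene handle 90 [-0.113 -0.013  0.141] [-0.02   0.014  0.172]
z slope -2.2 y slope 3.0
top 88 barrel top [0.1711 0.1712 0.1721 0.1721 0.1722 0.1728]
0.11 6 [[-0.0129, -0.0121], [-0.0085, -0.0112], [-0.0023, -0.0075]]
0.13 11 [[-0.0322, -0.0124], [-0.0144, -0.0105], [-0.005, -0.0074]]
0.15 59 [[-0.0338, -0.0112], [-0.0228, -0.0016], [-0.0086, 0.0139]]
top handle 274 [-0.113 -0.012  0.136] [-0.021  0.016  0.172]
z slope 2.8 y slope -0.6
```

View pics/g8.png

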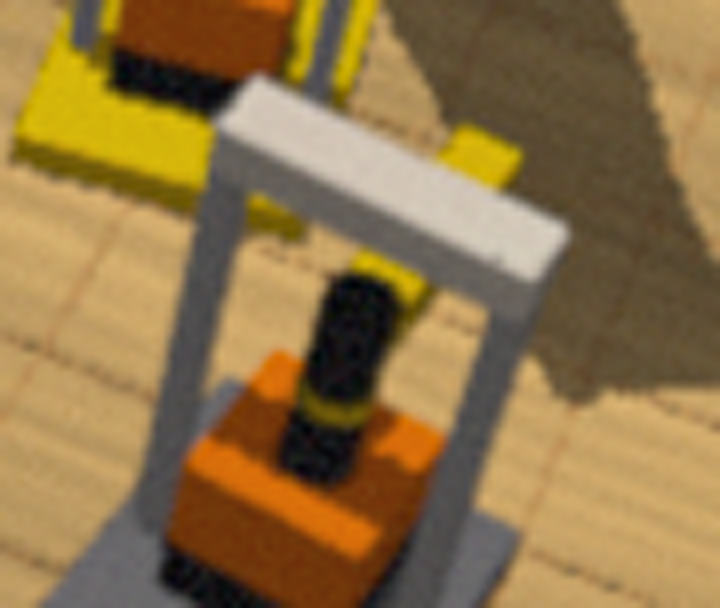

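The gun stands home: rear end reads 0.171–0.174 m against 0.170 m expected. The handle points out at the front, and the gripper is clear and touching nothing.

```bash
python3 -c "
from workcell import robot
print(robot.sign_off())"
```

```text
the job is handed in; nothing more can be done
None
```

The large glue gun is in the grey dock, on the bore's floor with its handle out at the front and upright to within the bore's play (about 2° of lean); I let go, backed the arm clear and handed the job in at about 24 s of the 67 s.

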